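# Re-peg the vent stay of the drying box

## Task

The drying box's green vent flap is held part open by a steel stay whose middle hole sits on the brass pin. Lift the stay off the pin by its black handle, swing the flap with it until the flap's free end stands over the red disc, then lower the stay (do not let it slap down) so that the matching hole drops fully over the pin, and let go. Leave the other things in place, including the rubber kidney on the box.

Things in the scene. Friction and masses are not known exactly. Their poses are not given: they have to be found in the camera images.
- drying_box: plywood drying box, 140 (x) x 220 (y) x 93 mm, on a 12 mm wooden plinth that reaches 148 mm in front of it; fixed. Origin: on the table under the centre of the box (not of the plinth); z up, its vented front faces its own -x. Box top at 105 mm above the table
- flap_hinge (a point): point on the upright hinge axis of the green flap, at the left (+y) end of the box's front
- vent_flap (a joint): opening angle of the green flap (128 wide x 70 high x 8 mm) in rad: 0 = flat against the box, its free end pointing to the box's -y; grows as it opens towards the box's -x. Swings freely with slight friction, 0 to 1.7. About 0.21 with the inner hole on the pin, 0.69 with the middle, 1.22 with the outer
- flap_nose (a point): middle of the lower edge of the flap near its free end, 128 mm from the hinge axis; this point must come over the red disc
- stay_pivot (a point): where the stay is linked to the flap's top: 120 mm from the hinge axis, in line with the flap. The stay swivels here about a vertical axis and lifts about a level one
- stay_bar (a joint): lift angle of the stay in rad: 0 = level (lowest, resting position), grows as the handle end is raised, to 0.7; falls back under its own weight when let go. The stay must be at about 0.13 for the inner, 0.10 for the middle or 0.08 for the outer hole to clear the pin
- hole_inner (a point): centre of the hole nearest the flap, 90 mm from the pivot. The stay is a flat steel bar 25 wide x 5 mm thick, about 210 mm long, 100 g, 8 mm above the box top when level; its three holes are 11.5 mm in diameter
- hole_middle (a point): centre of the middle hole, 119 mm from the pivot; on the pin at the start
- hole_outer (a point): centre of the hole nearest the handle, 148 mm from the pivot
- handle (a point): middle of the black upright handle at the free end of the stay, 187 mm from the pivot (level) and 21.5 mm above the mid-plane of the bar; the handle is 34 mm long along the stay, 12 mm thick across it and 34 mm high, rising to 14.5 mm above this point; pinch it across its 12 mm. The x axis of this point runs along the stay from pivot to handle, z: up
- pin_tip (a point): tip of the upright brass pin on the box top: 8 mm in diameter with a round end, 19 mm high over the box top, so it stands 11 mm above the underside of the level stay
- red_disc: red disc, 24 mm across, 3 mm thick, fixed on the plinth in front of the box, either in the narrow position (inner hole) or the wide one (outer hole); origin at the centre of its underside
- white_disc: white disc of the same size in the other position; not wanted now
- rubber_kidney: flat reddish rubber kidney, 51 x 110 x 8 mm, lying loose on the right side of the box top; stays there
- tape_roll: roll of cream tape, 96 mm across, 24 mm high; bystander
- round_cutter: grey round cutter, 66 mm across, 35 mm high; bystander
- sprig_mould: round brown mould, 66 mm across, 34 mm high; bystander
- small_mould: plaster block mould, 75 x 101 x 36 mm; bystander

How it is judged (in metres and radians):
On the way, in this order (a step that is already met when the one before it is completed fails the run):
1. the stay is lifted clear of the pin (value of joint stay_bar above 0.1 rad), for 0.1 s.
2. the free end of the flap is brought over the red disc (horizontal distance between flap_nose and red_disc below 0.015 m), for 0.1 s.
At the end, for the whole second after the job is handed in: The stay lies level (lift under 0.03 rad) with its inner or outer hole round the pin (centres within 4 mm), whichever puts the flap's free-end point within 15 mm (seen from above) of the red disc's centre; flap and stay are at rest (value of joint stay_bar below 0.03 rad and horizontal distance between any of hole_inner, hole_outer and pin_tip below 0.004 m and horizontal distance between flap_nose and red_disc below 0.015 m and velocity of joint vent_flap between -0.05 and 0.05 rad/s and velocity of joint stay_bar between -0.05 and 0.05 rad/s); the robot touches nothing.
It fails at once if the stay is let fall or slapped down (falls faster than 2 rad/s) (velocity of joint stay_bar below -2 rad/s).
It fails at once if a bystander is moved more than 30 mm (distance of any of rubber_kidney, tape_roll, round_cutter, sprig_mould, small_mould from where it was at the start of the episode above 0.03 m).
It also fails if it takes over 35 s, if anything falls off the work surface, if the arm or the gripper's body presses on something with over 40 N, if the wrist force passes 120 N, or if a joint passes its speed limit or range.

## Robot

A 7-joint arm with a two-finger parallel gripper is mounted at the origin on a cart in front of the work surface, level with it; the furniture and walls round the work are solid. World frame = base frame: x ahead of the robot, y to its left, z up, the work surface at z = 0. Lengths are in mm, angles in rad, forces in N, time in s.
With the tool pointing down it reaches from about 400 to 875 mm from the base axis. Payload 6.5 kg.
Tool frame: the origin (TCP) lies on the centre line of the jaws, within the pads' length; the fingertips stand 14 mm ahead of it and the grasp point (between the pads) lies 5 mm behind it; z points along the fingers, y is the line along which they close (so a half turn about z gives the same grasp; the last joint's range is limited). The gripper opens to 88 mm and grips with 3 to 60 N. Pads are 18 mm wide; open, the fingers measure 123 mm over their backs; the gripper's body (75 mm by 187 mm) begins 45 mm behind the grasp point.
Start: joints at [1.066, 0.536, -0.004, 1.538, 0.003, 1.067, -0.071], TCP at [276.15, -588.414, 252.716] pointing down, gripper open.
Joint ranges: [-2.7, 2.7], [-0.37, 2.16], [-1.27, 1.26], [0.24, 2.4], [-1.31, 4.45], [0.19, 1.91], [-2.76, 2.76]. Speed limits (rad/s): [2.39, 2.39, 3.14, 3.14, 3.14, 3.14, 3.14].

## Interface

Orientations are given as a unit quaternion [x, y, z, w].
In Python, from workcell import get_state, snapshot, job_done gives the robot as it stands. The module is installed in compiled form; this text tells all that it offers.
- The arm moves only by the tool apply_moves, never from a script. Its argument "targets" is a list of rows, each a list of 4 numbers: the shift along the tool's x, y, z normalised to -1 to 1, where 1 is 0.04 m, then the turn about the tool's z normalised to -1 to 1, where 1 is 6 degrees. In form: [[tx, ty, tz, roll], ...]. A call has 1 to 20 rows; each row shifts and turns the commanded pose from where the row before left it, along the tool's axes as they then stand; what a row does not reach is not made up. A row lasts 1/10 s, in which the tool goes at most 50 mm and 8.59 degrees, less where a joint would pass 70% of its speed; a pose out of reach is approached as far as the arm can. A call with a number of a shift or a turn outside -1 to 1 is refused whole. A call with a gripper value outside its range is refused whole. "grip" is the closure, from 0 (fully open) to 1 (shut), set as the call begins (left out, the last holds). The fingers move at their own pace and stop on an object; the grip force is fixed at half the most. Time passes only in rows, so rows that do not move let the fingers close. It gives the time, the measured TCP pose, the force, the opening and the grip force at its end, in the units of the state.
- get_state(): the state, without advancing time (a new reading comes with each control period).
- snapshot(name): name is "scene" or "top"; returns a dict with "img" (400x640x3 uint8, red, green, blue), "z_map" (400x640 float32, mm along the optical axis (not along the pixel's ray), 0 where there is no reading), "vfov" (degrees; the focal length in pixels is half the picture's height over the tangent of half this angle, whatever the lens; pixels are square), "cx", "cy" (the principal point, pixels), "k1" (the pictures are not rectified: a ray, as slopes to the right and down, at radius r is drawn at 1 + k1 r^2 times it, then the intrinsics apply), "rvec" (rotation vector, rad) and "tvec" (3), from world to camera coordinates, as OpenCV has them. Camera axes: x right, y down, z forward; pixel columns grow to the right and rows downward; lengths in mm; the calibration is good to about 2 mm. A picture is of the moment at which its call begins.
- job_done(): hands the job in; it is judged then, once.
The state is a dict: "t": time; "joint_pos": joint angles; "joint_vel": joint speeds; "effort": joint torques, N m; "ee_pos": TCP position; "tool_rot": TCP orientation; "ft_force": force on the tool from outside, world axes, zero at the start; "ft_torque": the same for the moment, N m; "grip_width": finger opening in mm; "gripper_force": force on a finger pad.
Only numpy, scipy, OpenCV 4.12 (cv2) and the standard library are available. Lean on these libraries where they do the work, as an engineer would, in place of code of your own. Each camera call takes 0.05 s, during which the arm holds its last target. There are 200 camera calls.

## Working session

There is one attempt and no reset: what is moved stays moved. The work goes in short steps, Python scripts to look and compute and a tool call to move; the robot and the scene stay as the last step left them, time stands still between calls to the robot, and variables do not carry over. Pictures are saved under pics/ and viewed, at most 10 in all, crops included, and the job is handed in when it is done.

Besides the shell and the picture viewer there is one more tool, called after "Emit:" as name(argument=value, ...), one argument or row to a line, values as JSON. apply_moves: Moves the arm, as the interface text tells. Scaled input: -1 to 1 covers 0.04 m each way for a shift and 6 degrees each way for a turn. Its arguments: {"type":"object","properties":{"targets":{"type":"array","items":{"type":"array","items":{"type":"number","minimum":-1,"maximum":1}}},"grip":{"type":"number"}},"required":["targets"]}

```bash
mkdir -p pics
cat > h.py <<'E'
import numpy as np, cv2
from scipy.spatial.transform import Rotation as R
from workcell import get_state, snapshot, job_done
def cloud(s):
    z=s["z_map"]; h,w=z.shape; f=h/2/np.tan(np.radians(s["vfov"])/2)
    K=np.array([[f,0,s["cx"]],[0,f,s["cy"]],[0,0,1]])
    uv=np.stack(np.meshgrid(np.arange(w),np.arange(h)),-1).reshape(-1,1,2).astype(np.float64)
    n=cv2.undistortPoints(uv,K,np.array([s["k1"],0,0,0,0.])).reshape(h,w,2)
    c=np.dstack([n*z[...,None],z])
    Rm=cv2.Rodrigues(np.array(s["rvec"],float))[0]
    P=(c-np.array(s["tvec"]).reshape(3))@Rm
    P[z==0]=np.nan
    return P
def save(s,n,crop=None,k=1):
    im=s["img"][...,::-1]
    if crop: a,b,c,d=crop; im=im[b:d,a:c]
    cv2.imwrite(f"pics/{n}.png",cv2.resize(im,None,fx=k,fy=k,interpolation=cv2.INTER_CUBIC))
E
python3 - <<'E'
from h import *
for n in("scene","top"):
    s=snapshot(n); save(s,n); np.savez(n,**s); np.save(n+"P",cloud(s))
st=get_state(); print(st["t"],st["ee_pos"],st["tool_rot"],R.from_quat(st["tool_rot"]).as_matrix().round(3))
E
```

```text
0.1 [ 275.91070415 -587.94585362  251.94139939] [ 9.76016714e-01  2.17694213e-01 -2.37808058e-04 -7.39955865e-04] [[ 0.905  0.425 -0.001]
 [ 0.425 -0.905  0.001]
 [-0.    -0.002 -1.   ]]
```

View pics/scene.png

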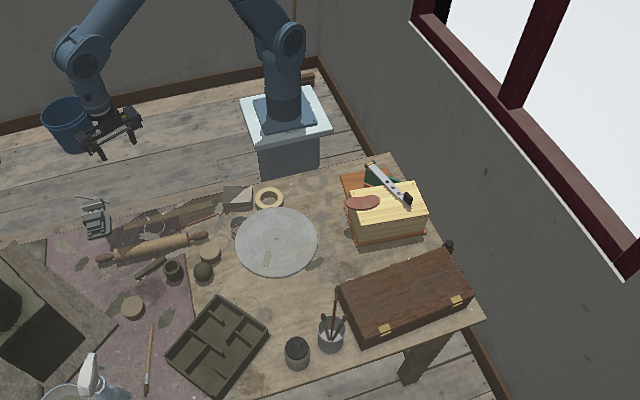

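View pics/top.png

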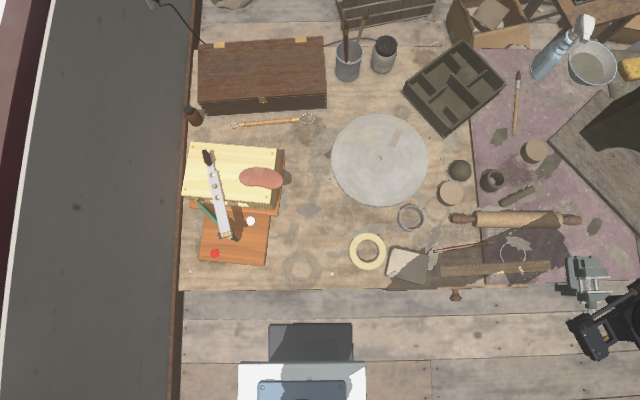

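The top view shows the box at about (232,175) and the stay running from about (226,235) to the handle at (208,157). The red disc is at (214,253), which is the wide position (outer hole), and the white disc is at (250,221). I'll measure these.

Run:
```python
from h import *
s=dict(np.load("top.npz"));P=np.load("topP.npy")
save(s,"topc",(170,130,300,275),5)
for n,(u,v) in dict(red=(214,253),white=(250,221),handle=(208,157),stayend=(226,235),boxtop=(200,185),plinth=(240,250)).items(): print(n,P[v-1:v+2,u-1:u+2].reshape(-1,3).mean(0).round(1))
im=s["img"].astype(int); sub=np.zeros(im.shape[:2],bool); sub[130:275,170:300]=1
def rep(n,m):
    q=P[m&sub]; print(n,len(q),np.nanmedian(q,0).round(1),np.nanmean(q,0).round(1))
r,g,b=im[...,0],im[...,1],im[...,2]
rep("red",(r>150)&(g<60)&(b<60)); 
rep("black",(r<60)&(g<60)&(b<60)&(P[...,2]>125))
top=sub&(abs(P[...,2]-105)<4)
q=P[top][:,:2].astype(np.float32); print("boxrect",cv2.minAreaRect(q),len(q))
print(cv2.boxPoints(cv2.minAreaRect(q)))
st=sub&(P[...,2]>111)&(P[...,2]<124); q=P[st][:,:2].astype(np.float32);print("stay",cv2.minAreaRect(q),len(q)); print(cv2.boxPoints(cv2.minAreaRect(q)))
hd=sub&(P[...,2]>130); q=P[hd]; print("hand",q.mean(0),q.max(0),q.min(0),len(q),cv2.minAreaRect(q[:,:2].astype(np.float32)))
```

```text
red [423.5 223.6  17.1]
white [506.1 132.3  15.2]
handle [639.9 210.8 146. ]
stayend [458.2 168.7 116. ]
boxtop [582.5 239.9 104.9]
plinth [430.9 157.2  12.4]
red 0 [nan nan nan] [nan nan nan]
black 0 [nan nan nan] [nan nan nan]
boxrect ((572.214599609375, 175.92529296875), (220.93215942382812, 227.7174530029297), 83.31409454345703) 3710
[[446.269     79.46662 ]
 [672.43787   52.954292]
 [698.16016  272.38397 ]
 [471.99133  298.8963  ]]
stay ((541.2554931640625, 146.81564331054688), (191.59722900390625, 193.31170654296875), 75.26156616210938) 1511
[[423.40808   78.758965]
 [610.35925   29.579163]
 [659.1029   214.87231 ]
 [472.15173  264.05212 ]]
hand [640.43905997 215.18964268 146.99669083] [656.81453812 225.09622543 152.94298892] [625.25632132 208.38038581 130.83855984] 88 ((641.6022338867188, 216.57821655273438), (32.826236724853516, 12.272184371948242), 16.274675369262695)
  return np.nanmean(a, axis, out=out, keepdims=keepdims)
<stdin>:7: RuntimeWarning: Mean of empty slice
```

View pics/topc.png

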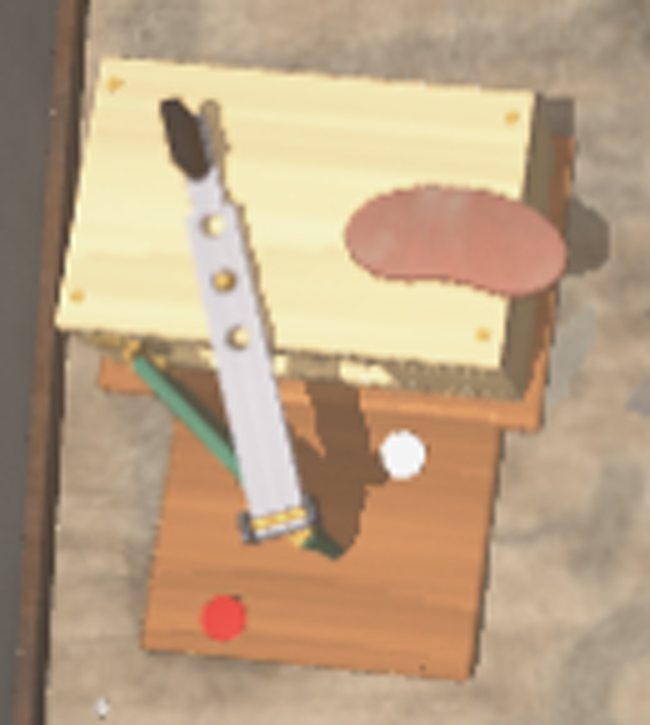

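```bash
cat >> h.py <<'E'
from scipy.optimize import least_squares
def pix2w(s,u,v,z):
    h=400; f=h/2/np.tan(np.radians(float(s["vfov"]))/2)
    K=np.array([[f,0,s["cx"]],[0,f,s["cy"]],[0,0,1]],float)
    n=cv2.undistortPoints(np.array([[[u,v]]],float),K,np.array([float(s["k1"]),0,0,0,0])).ravel()
    Rm=cv2.Rodrigues(np.array(s["rvec"],float))[0]; o=-Rm.T@np.array(s["tvec"],float).reshape(3); d=Rm.T@np.array([n[0],n[1],1])
    return (o+d*(z-o[2])/d[2])[:2]
def tri():
    f=lambda p:[np.hypot(-120*np.sin(q)-p[0],-120*np.cos(q)-p[1])-d for q,d in((.21,90),(.69,119),(1.22,148))]
    return least_squares(f,[60,-60])
E
python3 - <<'E'
from h import *
s=dict(np.load("top.npz"))
o=tri(); pin=o.x; print("pin rel hinge",pin,o.fun)
C=lambda u,v,z:pix2w(s,170+(u-2)/5,130+(v-2)/5,z)
cor=[C(103,60,105),C(535,92,105),C(57,328,105),C(503,370,105)]; print(np.round(cor,1))
m=dict(red=C(223,618,15),white=C(402,455,15),ho=C(212,226,118),hm=C(223,281,122),hi=C(238,338,118),piv=C(280,515,118),hh=C(185,140,150))
for k,v in m.items(): print(k,v.round(1))
rot=lambda a:np.array([[np.cos(a),-np.sin(a)],[np.sin(a),np.cos(a)]])
P=lambda q,r=128:np.array([-r*np.sin(q),-r*np.cos(q)])
def model(p):
    H=p[:2];A=rot(p[2]);W=lambda b:H+A@b
    pv=P(.69,120);u=(pin-pv)/np.linalg.norm(pin-pv)
    return dict(red=W(P(1.22)),white=W(P(.21)),hm=W(pin),ho=W(pv+148*u),hi=W(pv+90*u),piv=W(pv),hh=W(pv+187*u))
def f(p):
    M=model(p); ks=["red","white","hm","ho","hi","hh"]
    return np.concatenate([M[k]-m[k] for k in ks])
r=least_squares(f,[500,250,-.1]); print(r.x,r.fun.reshape(-1,2).round(1))
p=r.x;M=model(p);print({k:v.round(1) for k,v in M.items()})
A=rot(p[2]);H=p[:2]
for q,d in((.69,119),(1.0,0),(1.22,148)):
    pv=P(q,120);u=(pin-pv)/np.linalg.norm(pin-pv);w=A@u
    print(q,"pivot",(H+A@pv).round(1),"handle",(H+A@(pv+187*u)).round(1),"dir deg",np.degrees(np.arctan2(w[1],w[0])).round(2))
np.savez("geo",p=p,pin=pin)
E
```

```text
pin rel hinge [ 34.97444377 -50.3365995 ] [-0.04784923  0.09129554 -0.05355833]
[[694.9 270.8]
 [674.   53.6]
 [557.7 285.4]
 [533.9  67.5]]
red [423.1 223.6]
white [507.2 132.4]
ho [604.1 207.6]
hm [575.7 199.8]
hi [548.6 192.6]
piv [463.6 169.4]
hh [637.2 212.8]
[ 5.46767453e+02  2.53271545e+02 -1.17847198e-01] [[-0.9  0.1]
 [-1.7 -0.3]
 [-0.1 -0.7]
 [-0.5 -1.4]
 [-1.2 -0.4]
 [ 4.3  2.8]]
{'red': array([422.2, 223.7]), 'white': array([505.6, 132.1]), 'hm': array([575.6, 199.2]), 'ho': array([603.6, 206.2]), 'hi': array([547.4, 192.1]), 'piv': array([460. , 170.3]), 'hh': array([641.5, 215.6])}
0.69 pivot [460.  170.3] handle [641.5 215.6] dir deg 14.01
1.0 pivot [438.9 200.8] handle [625.9 198.6] dir deg -0.66
1.22 pivot [430.  225.6] handle [614.  192.2] dir deg -10.28
```

```bash
cat >> h.py <<'E'
def togo(x,y,z,yaw,n=1):
    st=get_state(); M=R.from_quat(st["tool_rot"]).as_matrix(); th=np.degrees(np.arctan2(M[1,0],M[0,0])); e=np.array(st["ee_pos"])
    d=M.T@(np.array([x,y,z])-e)
    print("t",st["t"],"ee",e.round(1),"yaw",round(th,2),"w",round(st["grip_width"],1),"tool d mm",d.round(2),"units",(d/40).round(3),"roll units",round((th-yaw)/6,3),"F",np.round(st["ft_force"],1))
    return d,th
E
python3 - <<'E'
from h import *
P=np.load("topP.npy"); Q=np.load("sceneP.npy")
for n,p in(("top",P),("scene",Q)):
    for x in(550,620,700):
        m=(abs(p[...,0]-x)<25)&(p[...,2]>120)&(p[...,2]<350)&(p[...,1]>240)
        q=p[m]; print(n,x,len(q), np.nanpercentile(q[:,1],[0,5,50]).round(0) if len(q) else "")
h=(P[...,0]>150)&(P[...,0]<900)&(P[...,1]>-500)&(P[...,1]<240)
print("max height region",np.nanmax(P[h][:,2]))
th=np.radians(14.0); d=np.array([641.3-275.9,215.8+587.9]); print("in yaw14 axes",d@[np.cos(th),np.sin(th)],d@[np.sin(th),-np.cos(th)])
togo(641.3,215.8,252,14.0)
E
```

```text
top 550 1199 [596. 599. 602.]
top 620 1264 [596. 599. 603.]
top 700 1324 [596. 599. 608.]
scene 550 1392 [594. 599. 984.]
scene 620 1507 [594. 599. 984.]
scene 700 1606 [594. 599. 674.]
max height region 346.59835753632
in yaw14 axes 548.978685874702 -691.4284145558998
t 0.1 ee [ 275.9 -587.9  251.9] yaw 25.15 w 88.0 tool d mm [ 672.31 -572.29    0.73] units [ 16.808 -14.307   0.018] roll units 1.858 F [0.4 0.3 0.9]
```

Emit:
apply_moves(
  targets=[
    [0, 0, 0, 0.93],
    [0, 0, 0, 0.93],
    [0.76, -0.96, 0, 0],
    [0.76, -0.96, 0, 0],
    [0.76, -0.96, 0, 0],
    [0.76, -0.96, 0, 0],
    [0.76, -0.96, 0, 0],
    [0.76, -0.96, 0, 0],
    [0.76, -0.96, 0, 0],
    [0.76, -0.96, 0, 0],
    [0.76, -0.96, 0, 0],
    [0.76, -0.96, 0, 0],
    [0.76, -0.96, 0, 0],
    [0.76, -0.96, 0, 0],
    [0.76, -0.96, 0, 0],
    [0.76, -0.96, 0, 0],
    [0.76, -0.96, 0, 0],
    [0.76, -0.96, 0, 0],
    [0.76, -0.96, 0, 0],
    [0.76, -0.96, 0, 0],
  ],
  grip=0.4,
)

```text
t: 2.1
ee_pos: [640.4, 216.2, 252.2]
tool_rot: [0.993, 0.122, -0.0, 0.0]
ft_force: [0.1, -0.2, -0.2]
grip_width: 53.2
gripper_force: 0.0
```

Run:
```python
from h import *
togo(641.3,215.8,200,14.0)
```

```text
t 2.1 ee [640.4 216.2 252.2] yaw 13.97 w 53.2 tool d mm [ 0.78  0.56 52.24] units [0.02  0.014 1.306] roll units -0.004 F [ 0.1 -0.2 -0.2]
```

Emit:
apply_moves(
  targets=[
    [0.02, 0.01, 0.8, 0],
    [0, 0, 0.8, 0],
    [0, 0, 0.6, 0],
    [0, 0, 0.4, 0],
    [0, 0, 0.25, 0],
    [0, 0, 0, 0],
  ],
)

```text
t: 2.7
ee_pos: [640.4, 214.0, 137.7]
tool_rot: [0.993, 0.122, -0.001, 0.0]
ft_force: [0.3, 0.3, 0.2]
grip_width: 52.9
gripper_force: 0.0
```

Run:
```python
from h import *
togo(641.3,215.8,138,14.0)
s=snapshot("scene"); save(s,"g1",(320,140,450,250),5)
```

```text
t 2.7 ee [640.4 214.  137.7] yaw 13.98 w 52.9 tool d mm [ 1.26 -1.49 -0.34] units [ 0.031 -0.037 -0.009] roll units -0.004 F [0.3 0.3 0.2]
```

View pics/g1.png

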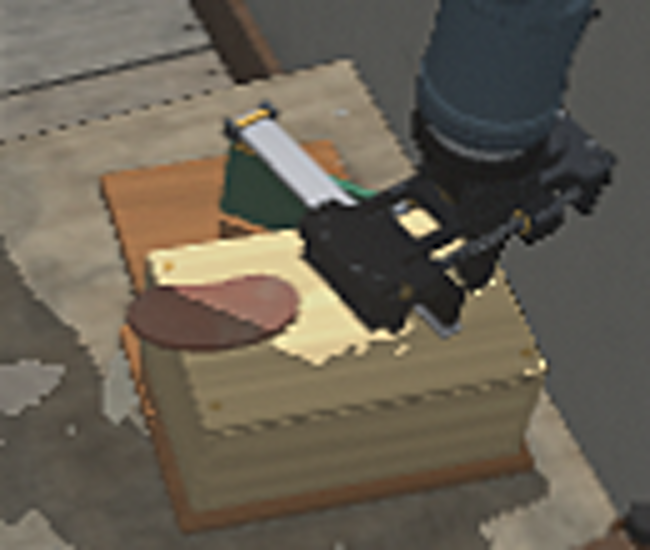

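The gripper is straddling the handle, at about (430,270) in the crop, with nothing in contact. I'll close it.

Emit:
apply_moves(
  targets=[
    [0.03, -0.03, 0, 0],
    [0, 0, 0, 0],
    [0, 0, 0, 0],
    [0, 0, 0, 0],
    [0, 0, 0, 0],
    [0, 0, 0, 0],
  ],
  grip=1,
)

```text
t: 3.35
ee_pos: [641.7, 215.5, 138.7]
tool_rot: [0.993, 0.122, -0.0, 0.0]
ft_force: [-0.0, -0.7, 0.2]
grip_width: 11.6
gripper_force: 30.0
```

Run:
```python
from h import *
togo(641.3,215.8,138,14.0); st=get_state(); print(st["gripper_force"],st["ft_torque"])
```

```text
t 3.35 ee [641.7 215.5 138.7] yaw 13.99 w 11.6 tool d mm [-0.32 -0.35  0.67] units [-0.008 -0.009  0.017] roll units -0.001 F [-0.  -0.7  0.2]
29.981384659186006 [-0.17640937  0.09750562  0.08590969]
```

Emit:
apply_moves(
  targets=[
    [-0.016, 0, -0.093, 0],
    [-0.016, 0, -0.093, 0],
    [-0.019, 0, -0.093, 0],
    [-0.02, 0, -0.092, 0],
    [-0.023, 0, -0.092, 0],
    [-0.024, 0, -0.092, 0],
    [-0.027, 0, -0.09, 0],
    [-0.027, 0, -0.09, 0],
    [0, 0, 0, 0],
    [0, 0, 0, 0],
  ],
)

```text
t: 4.35
ee_pos: [635.3, 214.1, 168.3]
tool_rot: [0.993, 0.122, 0.0, -0.0]
ft_force: [-0.4, -0.9, -1.1]
grip_width: 11.9
gripper_force: 30.0
```

Run:
```python
from h import *
g=np.load("geo.npz");p=g["p"];pin=g["pin"];H=p[:2];c,s_=np.cos(p[2]),np.sin(p[2]);A=np.array([[c,-s_],[s_,c]])
st=get_state(); togo(0,0,0,14)
s=snapshot("scene"); P=cloud(s); save(s,"g2",(320,140,450,250),5)
# waypoints: stay direction toward pin, lifted 0.16 => radius 187-6.85
off=np.array(st["ee_pos"])[:2]
prev=None;py=None
L=187-6.85
def wp(q):
    pv=np.array([-120*np.sin(q),-120*np.cos(q)]);u=A@((pin-pv)/np.linalg.norm(pin-pv)); return H+A@pv+L*u,np.degrees(np.arctan2(u[1],u[0]))
x0,y0=wp(.69); print("start model",x0,y0)
for q in np.linspace(.69,1.22,13)[1:]:
    x,y=wp(q); d=x-x0; t=np.radians(y0); print(q.round(3),x.round(1),round(y,2),"units",round((d@[np.cos(t),np.sin(t)])/40,3),round((d@[np.sin(t),-np.cos(t)])/40,3),"roll",round((y0-y)/6,3)); x0,y0=x,y
```

```text
t 4.35 ee [635.3 214.1 168.3] yaw 13.98 w 11.9 tool d mm [-668.23   54.28  168.06] units [-16.706   1.357   4.202] roll units -0.003 F [-0.4 -0.9 -1.1]
start model [634.82391691 213.95179857] 14.008113820827596
0.734 [632.8 211.1] 11.81 units -0.066 0.056 roll 0.366
0.778 [630.7 208.5] 9.66 units -0.066 0.053 roll 0.359
0.822 [628.4 206.2] 7.54 units -0.065 0.049 roll 0.353
0.867 [626.1 204. ] 5.45 units -0.064 0.046 roll 0.348
0.911 [623.8 202. ] 3.4 units -0.063 0.043 roll 0.342
0.955 [621.4 200.3] 1.37 units -0.062 0.041 roll 0.338
0.999 [619.1 198.7] -0.63 units -0.061 0.038 roll 0.333
1.043 [616.7 197.3] -2.6 units -0.059 0.035 roll 0.329
1.088 [614.3 196.1] -4.55 units -0.058 0.033 roll 0.325
1.132 [611.9 195. ] -6.48 units -0.057 0.031 roll 0.321
1.176 [609.6 194.2] -8.39 units -0.056 0.029 roll 0.318
1.22 [607.3 193.4] -10.28 units -0.054 0.027 roll 0.315
```

View pics/g2.png

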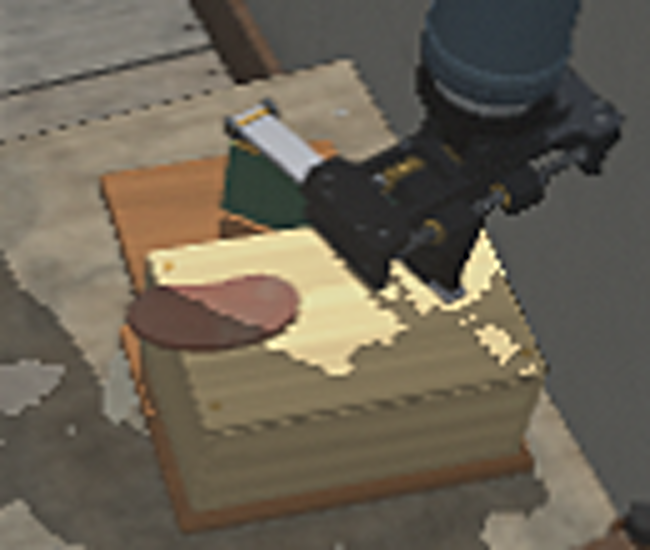

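The gripper still holds the handle, at about (430,260), and the stay now slopes up from the pivot at (255,115). I'll swing along the computed arc.

Emit:
apply_moves(
  targets=[
    [-0.066, 0.056, 0, 0.366],
    [-0.066, 0.053, 0, 0.359],
    [-0.065, 0.049, 0, 0.353],
    [-0.064, 0.046, 0, 0.348],
    [-0.063, 0.043, 0, 0.342],
    [-0.062, 0.041, 0, 0.338],
  ],
)

```text
t: 5.0
ee_pos: [621.8, 200.4, 168.1]
tool_rot: [1.0, 0.011, 0.0, -0.0]
ft_force: [-0.1, 0.7, -1.8]
grip_width: 11.7
gripper_force: 30.0
```

Emit:
apply_moves(
  targets=[
    [-0.061, 0.038, 0, 0.333],
    [-0.059, 0.035, 0, 0.329],
    [-0.058, 0.033, 0, 0.325],
    [-0.057, 0.031, 0, 0.321],
    [-0.056, 0.029, 0, 0.318],
    [-0.054, 0.027, 0, 0.315],
    [0, 0, 0, 0],
    [0, 0, 0, 0],
  ],
)

```text
t: 5.8
ee_pos: [607.6, 193.8, 168.2]
tool_rot: [0.996, -0.09, 0.0, -0.0]
ft_force: [1.0, -0.1, -1.6]
grip_width: 11.9
gripper_force: 30.0
```

Run:
```python
from h import *
togo(607.8,193.5,168.3,-10.28)
s=snapshot("top"); np.savez("t2",**s); np.save("t2P",cloud(s)); save(s,"t2",(170,130,300,275),4)
s=snapshot("scene"); save(s,"s2",(320,140,450,250),5);np.savez("s2",**s); np.save("s2P",cloud(s))
```

```text
t 5.8 ee [607.6 193.8 168.2] yaw -10.28 w 11.9 tool d mm [ 0.29  0.23 -0.14] units [ 0.007  0.006 -0.003] roll units -0.0 F [ 1.  -0.1 -1.6]
```

View pics/t2.png

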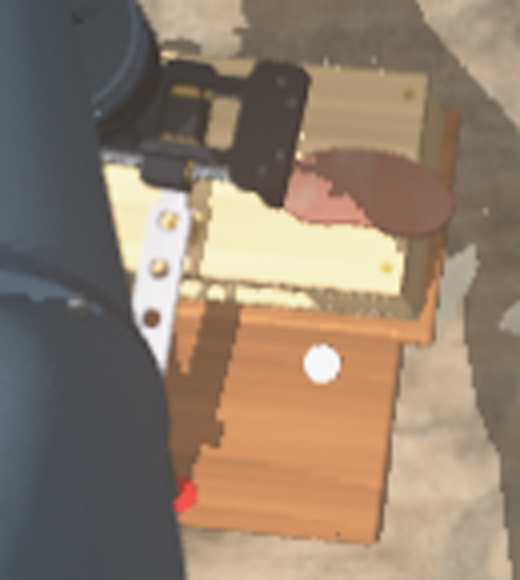

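The top view shows the outer hole at about crop (168,221), with brass visible through it. The red disc is partly hidden by the arm at (185,495). I'll lower to just above the pin tip and check.

Emit:
apply_moves(
  targets=[
    [0.018, 0.006, 0.064, 0],
    [0.017, 0.006, 0.064, 0],
    [0.016, 0, 0.064, 0],
    [0.015, 0, 0.063, 0],
    [0.015, 0, 0.063, 0],
    [0, 0, 0, 0],
  ],
)

```text
t: 6.5
ee_pos: [610.7, 192.4, 155.0]
tool_rot: [0.996, -0.09, -0.0, 0.0]
ft_force: [1.7, -0.8, 1.1]
grip_width: 11.7
gripper_force: 30.0
```

Run:
```python
from h import *
togo(610.8,192.7,155.4,-10.28)
s=snapshot("top"); save(s,"t3",(196,165,226,215),12)
for z in (124,130): print(z,pix2w(s,211.6,184.9,z))
```

```text
t 6.5 ee [610.7 192.4 155. ] yaw -10.31 w 11.7 tool d mm [ 0.03 -0.32 -0.42] units [ 0.001 -0.008 -0.011] roll units -0.006 F [ 1.7 -0.8  1.1]
124 [577.45451806 205.61802605]
130 [575.92759708 203.82491529]
```

View pics/t3.png

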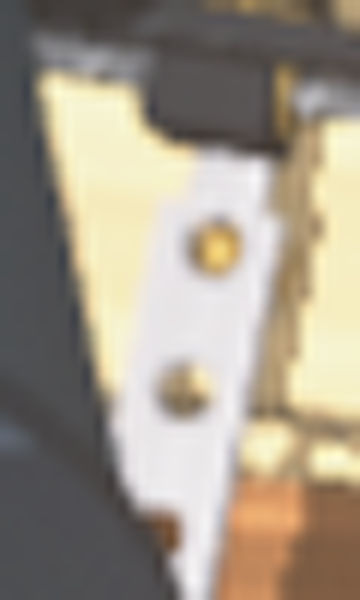

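The outer hole is at (214,247) in the crop and shows the pin almost centred. I'll keep lowering gently.

Emit:
apply_moves(
  targets=[
    [0.01, -0.004, 0.045, 0],
    [0.01, -0.004, 0.045, 0],
    [0.01, 0, 0.045, 0],
    [0.01, 0, 0.045, 0],
    [0, 0, 0, 0],
  ],
)

```text
t: 7.05
ee_pos: [612.2, 192.4, 147.8]
tool_rot: [0.996, -0.09, -0.0, 0.0]
ft_force: [2.2, 0.7, 1.2]
grip_width: 12.1
gripper_force: 30.0
```

Run:
```python
from h import *
togo(612.3,192.4,148,-10.28)
```

```text
t 7.05 ee [612.2 192.4 147.8] yaw -10.31 w 12.1 tool d mm [ 0.1   0.03 -0.15] units [ 0.002  0.001 -0.004] roll units -0.004 F [2.2 0.7 1.2]
```

Emit:
apply_moves(
  targets=[
    [0.01, 0, 0.045, 0],
    [0.01, 0, 0.045, 0],
    [0.01, 0, 0.045, 0],
    [0.01, 0, 0.045, 0],
    [0, 0, 0.04, 0],
    [0, 0, 0, 0],
    [0, 0, 0, 0],
  ],
)

```text
t: 7.75
ee_pos: [613.8, 192.2, 139.3]
tool_rot: [0.996, -0.09, -0.0, 0.0]
ft_force: [-0.9, 0.5, 0.6]
grip_width: 12.2
gripper_force: 30.0
```

Run:
```python
from h import *
togo(614,192.1,138.7,-10.28)
s=snapshot("top"); P=cloud(s); save(s,"t4",(190,165,230,225),10)
m=np.zeros((400,640),bool); m[180:215,200:222]=1
m&=(s["img"].min(-1)>150)&(abs(P[...,2]-120)<15); q=P[m]
st=(q[:,0]<605); q=q[st]; print(len(q)); print([ (x,round(float(np.median(q[abs(q[:,0]-x)<10][:,2])),1)) for x in(530,550,570,590) if (abs(q[:,0]-x)<10).sum()>3])
```

```text
t 7.75 ee [613.8 192.2 139.3] yaw -10.3 w 12.2 tool d mm [0.21 0.1  0.65] units [0.005 0.003 0.016] roll units -0.003 F [-0.9  0.5  0.6]
281
[(530, 117.6), (550, 117.6), (570, 117.4), (590, 116.9)]
```

View pics/t4.png

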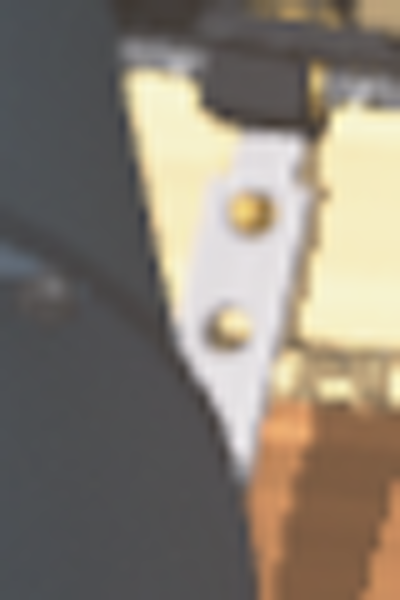

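The stay is level to within about 1 mm and the pin is through the outer hole at (250,210). I'll lower the last 0.6 mm and release.

Emit:
apply_moves(
  targets=[
    [0, 0, 0.018, 0],
    [0, 0, 0, 0],
  ],
)

```text
t: 8.0
ee_pos: [613.9, 192.2, 138.7]
tool_rot: [0.996, -0.09, 0.0, 0.0]
ft_force: [-0.4, -0.5, 3.2]
grip_width: 11.8
gripper_force: 30.0
```

Emit:
apply_moves(
  targets=[
    [0, 0, 0, 0],
    [0, 0, 0, 0],
    [0, 0, 0, 0],
    [0, 0, 0, 0],
    [0, 0, 0, 0],
  ],
  grip=0.5,
)

```text
t: 8.5
ee_pos: [613.9, 192.2, 138.6]
tool_rot: [0.996, -0.09, 0.0, 0.0]
ft_force: [0.4, 0.1, 0.2]
grip_width: 43.9
gripper_force: 0.0
```

Emit:
apply_moves(
  targets=[
    [0, 0, -0.3, 0],
    [0, 0, -0.6, 0],
    [0, 0, -0.9, 0],
    [0, 0, -0.9, 0],
    [0.7, -0.5, -0.5, 0],
    [0.7, -0.5, 0, 0],
    [0.7, 0, 0, 0],
    [0.5, 0.8, 0, 0],
    [0, 1, 0, 0],
    [0, 1, 0, 0],
    [0, 1, 0, 0],
    [0, 1, 0, 0],
    [0, 1, 0, 0],
    [0, 1, 0, 0],
    [0, 1, 0, 0],
    [0, 1, 0, 0],
    [0, 1, 0, 0],
    [0, 1, 0, 0],
    [0, 0, 0, 0],
  ],
)

```text
t: 10.4
ee_pos: [643.8, -220.8, 267.7]
tool_rot: [0.996, -0.095, 0.0, 0.003]
ft_force: [0.2, -1.0, -0.6]
grip_width: 44.0
gripper_force: 0.0
```

Run:
```python
from h import *
togo(614,192.1,138.7,-10.28)
s=snapshot("top"); np.savez("t5",**s); save(s,"t5",(170,130,300,275),4)
```

```text
t 10.4 ee [ 643.8 -220.8  267.7] yaw -10.86 w 44.0 tool d mm [-107.16 -400.58  126.77] units [ -2.679 -10.014   3.169] roll units -0.097 F [ 0.2 -1.  -0.6]
```

View pics/t5.png

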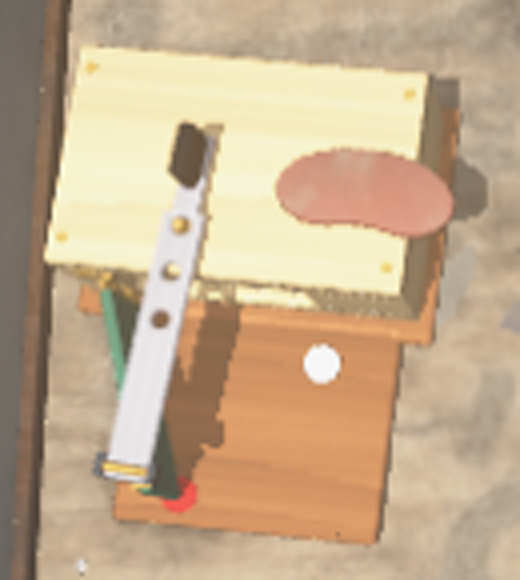

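The stay lies level with the brass pin through the outer hole at (179,225). The flap's free end is over the red disc at (178,495), and the kidney hasn't moved. I'll hand the job in.

```bash
python3 -c "
from workcell import job_done
print(job_done())"
```

```text
the job is handed in; nothing more can be done
None
```

I moved the stay to the outer hole and lowered it gently onto the pin; the last picture shows the flap's free end over the red disc, the kidney in place and the arm clear. I handed the job in at about 10.5 s, and no verdict came back.

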